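# Hold up the mirror of a photo stand

### The job

Lay the drive adapter that lies beside the photo stand flat along the top of the stand's narrow riser, centred on it, with its wide socket end pointing at the mirror, and let go of it. Then take the folding mirror by its bar and swing it up, without letting it drop, until it stands upright on its balance point; it has no stay, so keep hold of it there - the program finishes while the gripper still holds the mirror - and a picture will show both ends of the adapter. Leave the other parts on the bench where they are.

Things in the scene. Friction and masses are not known exactly. Their poses are not given: they have to be found in the camera images.
- drive_adapter: black drive adapter: a flat body 34 mm wide (its x), 62 mm long (its y) and 14 mm thick, a wider socket bar 56 mm across and 10 mm long at its -y end, and a small plug at its +y end, 82 mm long in all; 35 to 75 g. Origin: centre of the underside; z up. Lies within 0.35 m of the photo stand, to its right (a second one far to the right is not meant). Take it across the 34 mm body.
- adapter_socket (a point): point on the drive adapter: middle of the outer face of the wide socket bar, 41 mm from the adapter's origin, 7 mm above its underside
- photo_stand: fixed stand: dark base plate 220 x 170 mm, its top 12 mm above the bench, with a narrow aluminium riser, a folding mirror behind it and a graduated strip. Origin: on the bench under the riser's centre; x points from the riser to the mirror, z up. The riser is 48 mm long (x), 24 mm wide (y), with a flat rubber top 52 mm above the bench. The base reaches from x = -75 to +145 mm.
- riser_top (a point): centre of the riser's flat top, 52 mm above the bench; axes as the stand's
- mirror_hinge (a point): middle of the mirror's hinge axis, which runs along the stand's y, 75 mm from the riser's centre and 34 mm above the bench. The mirror is a black-backed plate 132 mm wide and 8 mm thick, reaching from 12 to 104 mm from this axis, glass side toward the riser
- mirror (a joint): angle of the mirror about its hinge, rad: 0 = upright, its balance point; positive = leaning away from the riser. It starts leaning back on two rubber buffers at 0.70, the end of its travel, and can tip forward over the riser to -0.9. The hinge is free and has no stay: let go more than a degree or so from upright, the mirror falls one way or the other. It weighs 0.3 kg.
- mirror_bar (a point): middle of the round steel grab bar, 10 mm thick, that runs along the top of the mirror parallel to the hinge, 140 mm from the hinge axis and 36 mm beyond the plate's edge; 80 mm of it is free between its two stems; point axes turn with the mirror, y along the bar
- spindle_motor: bystander: disc motor 50 mm across, 20 mm high with a hub on top and a short orange tongue; its origin is 12 mm from the hub's axis, on the underside
- magnet_plate: bystander: flat magnet on a steel plate, 41 x 52 x 9 mm, origin under its centre
Things that resemble listed ones, but are neither listed nor needed, are in the scene too. What is shaped like the drive_adapter but blue or green is not meant.

How it is judged:
On the way:
1. the adapter lies on the riser, socket end to the mirror, released, while the mirror still leans back (x of drive_adapter in the frame of riser_top between -0.012 and 0.012 m and y of drive_adapter in the frame of riser_top between -0.009 and 0.009 m and z of drive_adapter in the frame of riser_top between -0.004 and 0.004 m and angle between drive_adapter's own z axis and vertical below 0.1 rad and x of adapter_socket in the frame of riser_top above 0.025 m and angle between the y axis of drive_adapter and the x axis of photo_stand, either way round below 0.2 rad and contact force between drive_adapter and photo_stand above 0.1 N and contact force between drive_adapter and the fingers below 0.05 N and linear speed of drive_adapter below 0.02 m/s and value of joint mirror above 0.6 rad), for 0.2 s.
At the end, for the whole second after the job is handed in: The mirror is held still in the fingers (over 1 N) within 0.07 rad of upright; the adapter lies level on the riser alone, untouched by fingers and mirror, centred to 12 mm along and 9 mm across, within 0.2 rad of the riser's length, socket end to the mirror (x of drive_adapter in the frame of riser_top between -0.012 and 0.012 m and y of drive_adapter in the frame of riser_top between -0.009 and 0.009 m and z of drive_adapter in the frame of riser_top between -0.004 and 0.004 m and angle between drive_adapter's own z axis and vertical below 0.1 rad and x of adapter_socket in the frame of riser_top above 0.025 m and angle between the y axis of drive_adapter and the x axis of photo_stand, either way round below 0.2 rad and contact force between drive_adapter and photo_stand above 0.1 N and contact force between drive_adapter and the fingers below 0.05 N and linear speed of drive_adapter below 0.02 m/s and value of joint mirror between -0.07 and 0.07 rad and velocity of joint mirror between -0.05 and 0.05 rad/s and contact force between the fingers and mirror above 1 N and contact force between drive_adapter and mirror below 0.1 N); the arm keeps its last pose, push and grip.
It fails at once if the mirror drops or is slammed (faster than 2.5 rad/s) (velocity of joint mirror above 2.5 rad/s or velocity of joint mirror below -2.5 rad/s).
It fails at once if a bystander part is shifted by more than 15 mm (distance of any of spindle_motor, magnet_plate from where it was at the start of the episode above 0.015 m).
It also fails if it takes over 58 s, if anything falls off the work surface, if the arm or the gripper's body presses on something with over 40 N, if the wrist force passes 120 N, or if a joint passes its speed limit or range.

### The arm

A 6-joint arm with a two-finger parallel gripper is mounted at the origin on a cart in front of the work surface, level with it; the furniture and walls round the work are solid. World frame = base frame: x ahead of the robot, y to its left, z up, the work surface at z = 0. Lengths are in m, angles in rad, forces in N, time in s.
With the tool pointing down it reaches from about 0.375 to 0.9 m from the base axis. Payload 3.1 kg.
Tool frame: the origin (TCP) lies between the finger pads; the fingertips stand 22 mm ahead of it and the grasp point (between the pads) lies 3 mm ahead of it; z points along the fingers, y is the line along which they close (so a half turn about z gives the same grasp; the last joint's range is limited). The gripper opens to 87 mm and grips with 3 to 60 N. Pads are 19 mm wide; open, the fingers measure 117 mm over their backs; the gripper's body (75 mm by 190 mm) begins 51 mm behind the grasp point.
Start: joints at [-1.393, 0.527, 1.433, -0, 1.181, -0.178], TCP at [0.218, -0.586, 0.211] pointing down, gripper open.
Joint ranges: [-3.08, 3.08], [-0.75, 2.2], [0.22, 2.44], [-1.43, 4.57], [0, 2.65], [-2.85, 2.85]. Speed limits (rad/s): [2.79, 2.79, 3.14, 3.14, 3.14, 3.14].

### API

Orientations are given as a unit quaternion [x, y, z, w].
In Python, from rig import robot gives the robot as it stands.
- The arm moves only by the tool move_arm, never from a script. Its argument "series" is text: rows parted by semicolons, each of 6 numbers parted by spaces: the shift along the tool's x, y, z in mm, then the turn, a rotation vector about the tool's x, y, z in degrees. In form: dx dy dz ax ay az; .... A call has 1 to 8 rows; each row is the pose to reach, as a shift and turn from the pose commanded when the call began, along the tool's axes at that moment; what a row does not reach only later rows make up. A row lasts 1/12 s, in which the tool goes at most 41.7 mm and 7.16 degrees, less where a joint would pass 70% of its speed; a pose out of reach is approached as far as the arm can. A call with a gripper value outside its range is refused whole. "jaw" is the opening, from 0 (shut) to 1 (fully open), set as the call begins (left out, the last holds). The fingers move at their own pace and stop on an object; "newtons" is the grip in N (left out, the last holds). Time passes only in rows, so rows that repeat a pose let the fingers close. It gives the time, the measured TCP pose, the force, the opening and the grip force at its end, in the units of the state.
- robot.get_obs(): the state, without advancing time (a new reading comes with each control period).
- robot.camera(name): name is "side" or "top"; returns a dict with "img" (384x512x3 uint8, red, green, blue), "mtx" (3x3 intrinsics, pixels), "distortion" ([k1, k2, p1, p2, k3] as OpenCV has them; the pictures are not rectified), "world_to_cam" (4x4, takes a point from world to camera coordinates). Camera axes: x right, y down, z forward; pixel columns grow to the right and rows downward; lengths in m; the calibration is good to about 2 mm. A picture is of the moment at which its call begins. There is no depth.
- robot.hand_in(): hands the job in; it is judged then, once.
Trained networks look in a picture, given as the dict that the camera call returned (one of the last four; its "shot" number tells which), for a name from the list of things; names that differ only in an ending like _2 or _b are one class to them, and where a whole thing is asked for, a point or a joint stands for the part that bears it (a point fixed in the world has none). Each returns a list of dicts, best first, with "p" (0 to 1); they miss things now and then, are a little off and sometimes report something else, mostly with a low value. They report only what shows in the picture. A call takes as long as a camera call. They do not tell look-alikes from the thing itself.
- robot.search_frame(picture, thing): "xyz" ([x, y, z] in m, in world coordinates, good to about 4 mm: the middle of the surface that is visible of it).
- robot.tip_of(picture, thing): "xyz" ([x, y, z] in m, in world coordinates, good to about 4 mm: a listed point, or the origin of a listed thing).
The state is a dict: "time": time; "q": joint angles; "joint_velocities": joint speeds; "joint_torque": joint torques, N m; "position": TCP position; "tool_rot": TCP orientation; "ft_force": force on the tool from outside, world axes, zero at the start; "moment": the same for the moment, N m; "grip_width": finger opening in m; "grip_force": force on a finger pad.
Only numpy, scipy, OpenCV 4.12 (cv2) and the standard library are available. Lean on these libraries where they do the work, as an engineer would, in place of code of your own. Each camera call takes 0.05 s, during which the arm holds its last target. There are 200 camera calls.

## Working session

There is one attempt and no reset: what is moved stays moved. The work goes in short steps, Python scripts to look and compute and a tool call to move; the robot and the scene stay as the last step left them, time stands still between calls to the robot, and variables do not carry over. Pictures are saved under pics/ and viewed, at most 10 in all, crops included, and the job is handed in when it is done.

Besides the shell and the picture viewer there is one more tool, called after "Call:" as name(argument=value, ...) on one line, values as JSON. move_arm: Moves the arm, as the interface text tells. Its arguments: {"type":"object","properties":{"series":{"type":"string"},"jaw":{"type":"number"},"newtons":{"type":"number"}},"required":["series"]}

```bash
mkdir -p pics; cat > h.py <<'E'
from rig import robot
import numpy as np, cv2
np.set_printoptions(precision=4,suppress=True)
def save(p,n): cv2.imwrite('pics/'+n,cv2.cvtColor(p['img'],cv2.COLOR_RGB2BGR))
def proj(p,X):
    M=np.array(p['world_to_cam']);r,_=cv2.Rodrigues(M[:3,:3])
    return cv2.projectPoints(np.array(X,float).reshape(-1,1,3),r,M[:3,3],np.array(p['mtx']),np.array(p['distortion'],float))[0].reshape(-1,2)
def unproj(p,uv,z):
    M=np.array(p['world_to_cam']);n=cv2.undistortPoints(np.array(uv,float).reshape(-1,1,2),np.array(p['mtx']),np.array(p['distortion'],float)).reshape(-1,2)
    d=np.c_[n,np.ones(len(n))]@M[:3,:3];c=-M[:3,:3].T@M[:3,3]
    return c+d*((z-c[2])/d[:,2])[:,None]
E
cat > a.py <<'E'
from h import *
for n in('top','side'):
    p=robot.camera(n);save(p,n+'1.png');M=np.array(p['world_to_cam']);print(n,-M[:3,:3].T@M[:3,3])
    for t in('drive_adapter','adapter_socket','riser_top','mirror_hinge','mirror_bar','photo_stand','spindle_motor','magnet_plate'):
        for o in robot.tip_of(p,t)[:5]: print(t,round(o['p'],2),np.array(o['xyz']),proj(p,o['xyz'])[0].round())
print(robot.get_obs())
E
python3 a.py
```

```text
top [ 0.3393 -0.3122  1.1555]
drive_adapter 0.63 [ 0.473  -0.3367 -0.0008] [264. 235.]
drive_adapter 0.55 [ 0.7094  0.0781 -0.0017] [142. 170.]
drive_adapter 0.53 [ 0.4007 -0.7392 -0.0004] [388. 253.]
adapter_socket 0.8 [ 0.4341 -0.7165  0.0066] [381. 243.]
adapter_socket 0.58 [0.7495 0.0903 0.0117] [138. 158.]
adapter_socket 0.49 [ 0.4705 -0.3029  0.0087] [254. 236.]
mirror_hinge 0.95 [0.5333 0.0127 0.0369] [156. 218.]
mirror_bar 0.97 [ 0.623  -0.0021  0.142 ] [152. 183.]
photo_stand 0.57 [ 0.4576  0.0237 -0.0029] [156. 243.]
magnet_plate 0.6 [ 0.5842 -0.2086  0.0001] [225. 203.]
side [0.237  0.9889 1.009 ]
drive_adapter 0.72 [0.7102 0.0785 0.0024] [179. 277.]
drive_adapter 0.43 [ 0.4018 -0.7355 -0.0021] [310. 169.]
drive_adapter 0.42 [ 0.4791 -0.3435 -0.0011] [276. 215.]
adapter_socket 0.75 [0.746  0.0882 0.0057] [167. 276.]
adapter_socket 0.53 [ 0.4618 -0.3041  0.0091] [278. 219.]
adapter_socket 0.51 [ 0.4393 -0.7194  0.0095] [302. 167.]
riser_top 0.75 [0.455  0.0231 0.0558] [259. 269.]
mirror_hinge 0.66 [0.5359 0.008  0.0309] [236. 266.]
mirror_bar 0.63 [ 0.6225 -0.0005  0.1423] [210. 234.]
photo_stand 0.59 [0.4591 0.0227 0.0039] [258. 280.]
spindle_motor 0.58 [ 0.4349 -0.1707 -0.0018] [278. 245.]
magnet_plate 0.55 [ 0.5806 -0.214   0.0007] [242. 230.]
{'time': 0.9, 'q': array([-1.3925,  0.5275,  1.4327,  0.    ,  1.1814, -0.1785]), 'joint_velocities': array([ 0.0001,  0.0006, -0.0002, -0.0004,  0.0014,  0.0004]), 'joint_torque': array([  0.0004, -43.9998, -17.6988,   0.0634,   0.0504,  -0.    ]), 'position': array([ 0.2183, -0.5856,  0.2113]), 'tool_rot': array([0.9841, 0.1774, 0.    , 0.    ]), 'ft_force': array([-0.3313,  0.3349,  0.9311]), 'moment': array([0.0381, 0.0144, 0.0046]), 'grip_force': 0.0, 'grip_width': 0.08736685455601258}
```

View pics/top1.png

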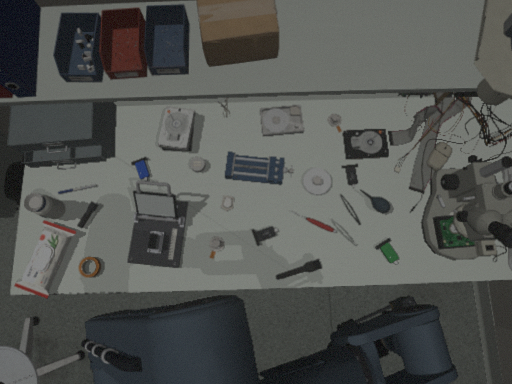

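View pics/side1.png

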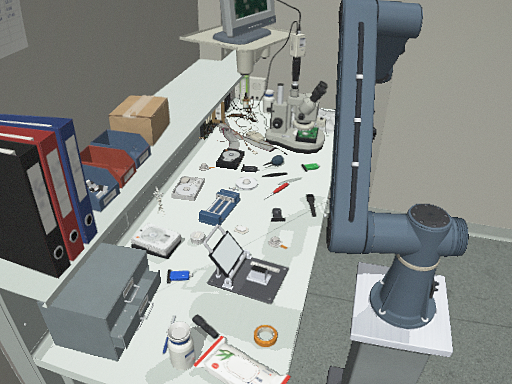

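```bash
python3 - <<'E'
import cv2,numpy as np
t=cv2.imread('pics/top1.png')
a=cv2.resize(t[220:250,244:284],None,fx=10,fy=10,interpolation=cv2.INTER_CUBIC)
b=cv2.resize(t[175:275,122:197],(400,533),interpolation=cv2.INTER_CUBIC)
o=np.zeros((533,800,3),np.uint8);o[:300,:400]=np.clip(a*1.5,0,255);o[:,400:]=np.clip(b*1.3,0,255);cv2.imwrite('pics/c1.png',o)
E
```

```text
(no output)
```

View pics/c1.png

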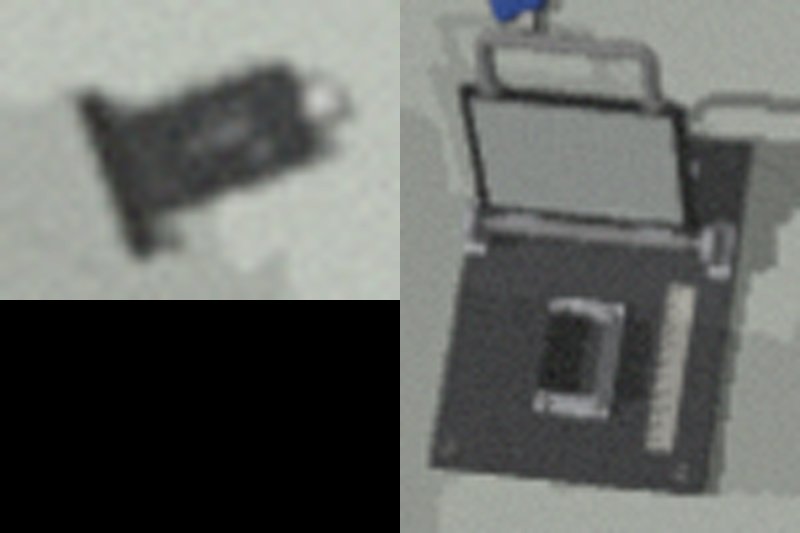

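```bash
cat > b.py <<'E'
from h import *
p=robot.camera('top')
s=lambda L:[(243.55+x/10,219.55+y/10) for x,y in L]
A=unproj(p,s([(85,95),(145,250),(118,172),(308,112),(345,95)]),0.012);print(A)
for v in(A[3]-A[2],A[1]-A[0]):print('adapter',np.linalg.norm(v),np.degrees(np.arctan2(v[1],v[0])))
d=(A[3]-A[2])/np.linalg.norm(A[3]-A[2]);print('origin',A[2]+d*.041)
b=lambda L:[(121.6+(x-400)*75/400,174.6+y*100/533) for x,y in L]
B=unproj(p,b([(430,467),(712,492),(752,143)]),0.012);print(B)
for v in(B[2]-B[1],B[0]-B[1]):print('stand',np.linalg.norm(v),np.degrees(np.arctan2(v[1],v[0])))
x=(B[2]-B[1])/np.linalg.norm(B[2]-B[1]);print('origin',(B[0]+B[1])/2+.075*x)
R=unproj(p,b([(540,412),(608,415),(622,303),(552,300)]),0.052);print(R,R.mean(0))
E
python3 b.py
```

```text
[[ 0.4923 -0.2969  0.012 ]
 [ 0.4412 -0.315   0.012 ]
 [ 0.4668 -0.3069  0.012 ]
 [ 0.4845 -0.3697  0.012 ]
 [ 0.4897 -0.3821  0.012 ]]
adapter 0.06521649298719945 -74.23988968708102
adapter 0.05428010641703699 -160.55367473305145
origin [ 0.4779 -0.3464  0.012 ]
[[ 0.3966  0.1097  0.012 ]
 [ 0.3771 -0.0624  0.012 ]
 [ 0.5917 -0.084   0.012 ]]
stand 0.2156777668857918 -5.751002622549283
stand 0.17317043222665654 83.53536751485358
origin [0.4615 0.0161 0.012 ]
[[ 0.4248  0.0312  0.052 ]
 [ 0.4219 -0.0091  0.052 ]
 [ 0.4878 -0.0156  0.052 ]
 [ 0.4909  0.0264  0.052 ]] [0.4564 0.0082 0.052 ]
```

```bash
cat > ov.py <<'E'
from h import *
def T(x,y,a):
    a=np.radians(a);R=np.array([[np.cos(a),-np.sin(a),0],[np.sin(a),np.cos(a),0],[0,0,1]])
    return lambda P:np.array(P,float)@R.T+[x,y,0]
def rect(x0,x1,y0,y1,z): return [(x0,y0,z),(x1,y0,z),(x1,y1,z),(x0,y1,z)]
def crop(p,polys,c,w,h,f):
    x0,y0=int(c[0]-w/2),int(c[1]-h/2)
    im=cv2.resize(p['img'][y0:y0+h,x0:x0+w,::-1],None,fx=f,fy=f,interpolation=cv2.INTER_CUBIC);im=np.clip(im*1.4,0,255).astype(np.uint8)
    for P,col in polys:
        q=((proj(p,P)-[x0,y0]+.5)*f).round().astype(int);cv2.polylines(im,[q],True,col,1)
    return im
def stand(S,m=.7):
    s,c=np.sin(m),np.cos(m);pl=lambda r,y,o=0:(.075+r*s+o*c,y,.034+r*c-o*s)
    return [(S(rect(-.075,.145,-.085,.085,.012)),(0,0,255)),(S(rect(-.024,.024,-.012,.012,.052)),(0,255,0)),(S(rect(-.024,.024,-.012,.012,.012)),(0,255,255)),(S([pl(.012,-.066),pl(.104,-.066),pl(.104,.066),pl(.012,.066)]),(255,0,255)),(S([pl(.14,-.04),pl(.14,.04)]),(255,255,0))]
def adapter(A,z=0):
    return [(A(rect(-.017,.017,-.031,.031,z+.014)),(0,0,255)),(A(rect(-.028,.028,-.041,-.031,z+.014)),(0,255,0))]
E
cat > c.py <<'E'
from ov import *
import sys
x,y,a=map(float,sys.argv[1:4]);ax,ay,aa=map(float,sys.argv[4:7])
out=np.zeros((600,800,3),np.uint8)
for i,n in enumerate(('top','side')):
    p=robot.camera(n);S=T(x,y,a);A=T(ax,ay,aa)
    i1=crop(p,stand(S),proj(p,S([.03,0,.05]))[0],100,100,4)[:400,:400]
    i2=crop(p,adapter(A),proj(p,A([0,0,0]))[0],50,25,8)
    out[:400,i*400:i*400+400]=i1;out[400:600,i*400:i*400+400]=i2
cv2.imwrite('pics/'+sys.argv[7],out)
E
python3 c.py .459 .0185 -6.2 .477 -.344 17.5 o1.png
```

```text
(no output)
```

View pics/o1.png

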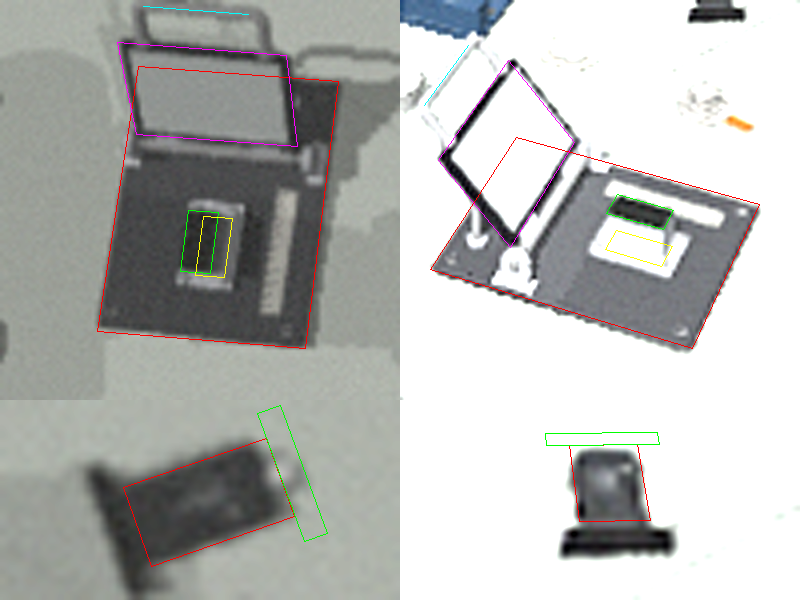

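```bash
cat > d.py <<'E'
# goal: x y z, tool-y yaw deg, tilt deg (about stand-frame tool y... tilt t: tool z leans back toward robot)
from h import *
from scipy.spatial.transform import Rotation as R
import sys
x,y,z,yaw=map(float,sys.argv[1:5]);tilt=float(sys.argv[5]) if len(sys.argv)>5 else 0
o=robot.get_obs();R0=R.from_quat(o['tool_rot'])
G=R.from_euler('z',yaw-90,degrees=True)*R.from_rotvec([np.pi,0,0])  # tool x at yaw+90? checked below
ty=G.apply([0,1,0]);want=[np.cos(np.radians(yaw)),np.sin(np.radians(yaw)),0]
if np.dot(ty,want)<0: G=R.from_euler('z',180,degrees=True)*G
G=R.from_rotvec(np.radians(tilt)*np.array([np.sin(np.radians(6.2)),np.cos(np.radians(6.2)),0]))*G
print('check ty',G.apply([0,1,0]),'tz',G.apply([0,0,1]))
print('d mm',R0.inv().apply(np.array([x,y,z])-o['position'])*1000,'rot',np.degrees((R0.inv()*G).as_rotvec()))
print('t',o['time'],'pos',o['position'],'q',o['q'],'f',o['ft_force'],o['grip_force'],o['grip_width'])
E
python3 d.py .477 -.344 .12 17.5
python3 - <<'E'
from h import *
p=robot.camera('top')
for z in(0,.15,.3):print(unproj(p,[(150,98),(115,108),(115,165)],z))
E
```

```text
check ty [0.9537 0.3007 0.    ] tz [ 0.  0. -1.]
d mm [ 326.7653 -136.0078   91.2548] rot [ -0.001   -0.0018 -87.0559]
t 1.05 pos [ 0.2183 -0.5856  0.2112] q [-1.3925  0.5275  1.4327  0.      1.1814 -0.1785] f [ 0.6543 -0.5832  0.809 ] 0.0 0.08727733970252827
[[0.9842 0.0617 0.    ]
 [0.9494 0.1881 0.    ]
 [0.7321 0.1741 0.    ]]
[[0.9005 0.0131 0.15  ]
 [0.8702 0.1231 0.15  ]
 [0.6811 0.111  0.15  ]]
[[ 0.8168 -0.0354  0.3   ]
 [ 0.791   0.0582  0.3   ]
 [ 0.6301  0.0478  0.3   ]]
```

Call:
move_arm(series="327 -136 91 0 0 -50;327 -136 91 0 0 -50;327 -136 91 0 0 -50;327 -136 91 0 0 -50;327 -136 91 0 0 -50;327 -136 91 0 0 -50;327 -136 91 0 0 -57;327 -136 91 0 0 -57", jaw=1)

```text
time: 1.77
position: [0.4556, -0.364, 0.128]
tool_rot: [0.778, 0.628, 0.0, 0.0]
ft_force: [0.7, -0.5, 0.9]
grip_width: 0.0873
grip_force: 0.0
```

```bash
python3 d.py .477 -.344 .12 17.5
```

```text
check ty [0.9537 0.3007 0.    ] tz [ 0.  0. -1.]
d mm [24.083  16.637   8.0345] rot [  0.0205   0.0277 -29.7209]
t 1.7667 pos [ 0.4556 -0.364   0.128 ] q [-0.8656  0.5785  1.6174 -0.      0.9451 -0.6523] f [ 0.6778 -0.5144  0.8927] 0.0 0.08729480177427913
```

Call:
move_arm(series="24 17 8 0 0 -30;24 17 8 0 0 -30;24 17 8 0 0 -30;24 17 8 0 0 -30;24 17 8 0 0 -30;24 17 8 0 0 -30;24 17 8 0 0 -30")

```text
time: 2.35
position: [0.4761, -0.3458, 0.1204]
tool_rot: [0.593, 0.805, 0.0, 0.0]
ft_force: [0.0, 1.0, 0.2]
grip_width: 0.0872
grip_force: 0.0
```

```bash
python3 d.py .477 -.344 .026 17.5; python3 - <<'E'
from h import *
for n in('top','side'):
    p=robot.camera(n)
    for t in('drive_adapter','adapter_socket'):
        for o in robot.tip_of(p,t)[:4]: print(t,round(o['p'],2),np.array(o['xyz']))
E
```

```text
check ty [0.9537 0.3007 0.    ] tz [ 0.  0. -1.]
d mm [ 1.4574  1.3493 94.3555] rot [ 0.007   0.0084 -0.2194]
t 2.35 pos [ 0.4761 -0.3458  0.1204] q [-0.8179  0.5954  1.6092  0.0001  0.9368 -1.1196] f [0.0097 0.9686 0.1874] 0.0 0.08717275515138659
drive_adapter 0.62 [ 0.4007 -0.7386 -0.0004]
drive_adapter 0.5 [ 0.7061  0.0784 -0.0057]
drive_adapter 0.4 [ 0.475  -0.3371 -0.0012]
adapter_socket 0.73 [0.7477 0.0911 0.0099]
adapter_socket 0.62 [ 0.4332 -0.7184  0.0066]
adapter_socket 0.59 [ 0.4687 -0.3035  0.0097]
drive_adapter 0.71 [ 0.4775 -0.3402  0.0002]
drive_adapter 0.65 [0.7119 0.0786 0.0013]
drive_adapter 0.42 [ 0.4011 -0.7362 -0.0027]
adapter_socket 0.6 [ 0.4603 -0.3     0.0058]
adapter_socket 0.59 [0.7446 0.0892 0.0092]
adapter_socket 0.17 [0.4561 0.0197 0.0046]
```

Call:
move_arm(series="3 2 40 0 0 0;3 2 75 0 0 0;3 2 95 0 0 0;3 2 95 0 0 0;3 2 95 0 0 0")

```text
time: 3.07
position: [0.4766, -0.3417, 0.0244]
tool_rot: [0.592, 0.806, 0.0, -0.001]
ft_force: [0.7, 0.4, -0.3]
grip_width: 0.0868
grip_force: 0.0
```

Call:
move_arm(series="0 0 0 0 0 0;0 0 0 0 0 0;0 0 0 0 0 0;0 0 0 0 0 0;0 0 0 0 0 0;0 0 0 0 0 0;0 0 0 0 0 0", jaw=0, newtons=20)

```text
time: 3.65
position: [0.4773, -0.3422, 0.0257]
tool_rot: [0.592, 0.806, -0.0, 0.0]
ft_force: [0.7, -0.1, 0.4]
grip_width: 0.0483
grip_force: 0.0
```

Call:
move_arm(series="0 0 -30 0 0 0;0 0 -60 0 0 0;0 0 -100 0 0 0;0 0 -100 0 0 0;0 0 -100 0 0 0;0 0 -100 0 0 0")

```text
time: 4.15
position: [0.4769, -0.3418, 0.1253]
tool_rot: [0.592, 0.806, 0.0, -0.0]
ft_force: [-0.1, 0.2, -0.7]
grip_width: 0.0084
grip_force: 0.0
```

```bash
python3 d.py .459 .0185 .14 -96.2
```

```text
check ty [-0.108  -0.9942  0.    ] tz [-0. -0. -1.]
d mm [349.104   90.9553 -14.6427] rot [ -0.0138  -0.0014 113.6453]
t 4.15 pos [ 0.4769 -0.3418  0.1253] q [-0.8122  0.5866  1.6097 -0.      0.9455 -1.1167] f [-0.1268  0.2322 -0.6514] 0.0 0.008386708850475471
```

Call:
move_arm(series="0 0 0 0 0 0;0 0 0 0 0 0;0 0 0 0 0 0;0 0 0 0 0 0;0 0 0 0 0 0;0 0 0 0 0 0;0 0 0 0 0 0;0 0 0 0 0 0", jaw=0.75)

```text
time: 4.82
position: [0.4772, -0.3421, 0.1252]
tool_rot: [0.592, 0.806, -0.0, -0.0]
ft_force: [-0.8, 0.5, 0.1]
grip_width: 0.0541
grip_force: 0.0
```

```bash
python3 - <<'E'
from h import *
for n in('top','side'):
    p=robot.camera(n)
    for t in('drive_adapter','adapter_socket'):
        for o in robot.tip_of(p,t)[:4]: print(t,round(o['p'],2),np.array(o['xyz']))
E
python3 c.py .459 .0185 -6.2 .477 -.342 197.5 o2.png
```

```text
drive_adapter 0.74 [ 0.4013 -0.739   0.0011]
drive_adapter 0.64 [ 0.7084  0.075  -0.0051]
drive_adapter 0.54 [ 0.474  -0.3377 -0.0024]
adapter_socket 0.82 [0.7498 0.0889 0.0092]
adapter_socket 0.62 [ 0.4351 -0.7162  0.0052]
adapter_socket 0.43 [ 0.4681 -0.3053  0.0073]
drive_adapter 0.79 [0.712  0.0777 0.0006]
drive_adapter 0.51 [ 0.4816 -0.3421 -0.0036]
drive_adapter 0.49 [ 0.3988 -0.7371 -0.0041]
adapter_socket 0.81 [0.7462 0.0905 0.0062]
adapter_socket 0.54 [ 0.4392 -0.7171  0.0056]
adapter_socket 0.41 [ 0.4635 -0.3032  0.0099]
```

View pics/o2.png

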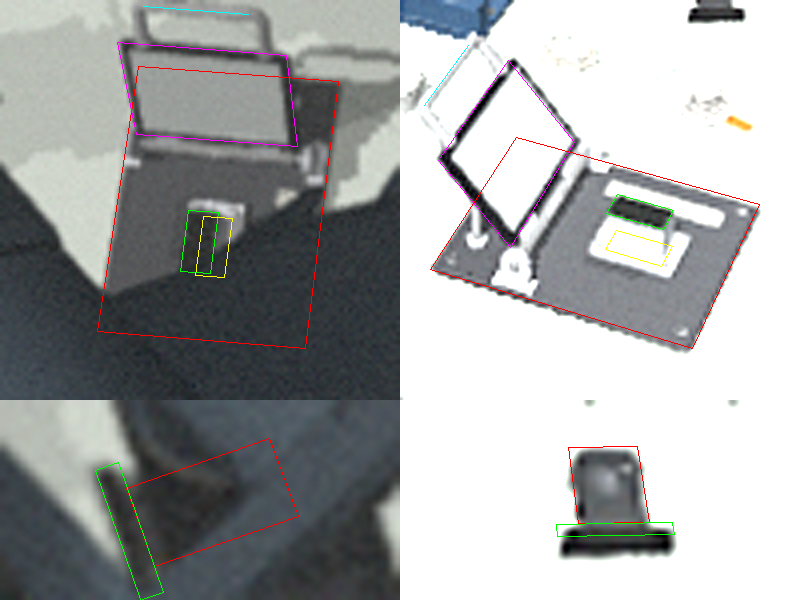

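Call:
move_arm(series="0 0 40 0 0 0;0 0 75 0 0 0;0 0 99 0 0 0;0 0 99 0 0 0;0 0 99 0 0 0")

```text
time: 5.63
position: [0.4765, -0.3414, 0.0253]
tool_rot: [0.592, 0.806, 0.0, -0.002]
ft_force: [-0.6, -0.3, 0.6]
grip_width: 0.0656
grip_force: 0.0
```

Call:
move_arm(series="0 0 0 0 0 0;0 0 0 0 0 0;0 0 0 0 0 0;0 0 0 0 0 0;0 0 0 0 0 0;0 0 0 0 0 0;0 0 0 0 0 0;0 0 0 0 0 0", jaw=0, newtons=20)

```text
time: 6.3
position: [0.4772, -0.3422, 0.0264]
tool_rot: [0.592, 0.806, -0.0, 0.0]
ft_force: [0.8, 1.0, -0.4]
grip_width: 0.0198
grip_force: 0.0
```

Call:
move_arm(series="0 0 0 0 0 0;0 0 0 0 0 0;0 0 0 0 0 0")

```text
time: 6.55
position: [0.4771, -0.3421, 0.0262]
tool_rot: [0.592, 0.806, 0.0, -0.0]
ft_force: [-0.3, 0.9, 0.4]
grip_width: 0.003
grip_force: 0.0
```

```bash
python3 - <<'E'
from ov import *
o=robot.get_obs();print(o['position'],o['grip_width'])
out=np.zeros((600,800,3),np.uint8);A=T(.477,-.342,197.5)
for i,n in enumerate(('top','side')):
    p=robot.camera(n);c=proj(p,[.477,-.342,.0])[0]
    out[:480,i*400:i*400+400]=crop(p,adapter(A)+[([o['position'],o['position']+[0,0,-.022]],(255,0,255))],c,50,60,8)
cv2.imwrite('pics/e1.png',out)
E
```

```text
[ 0.4771 -0.3421  0.0262] 0.0030126328139814256
```

View pics/e1.png

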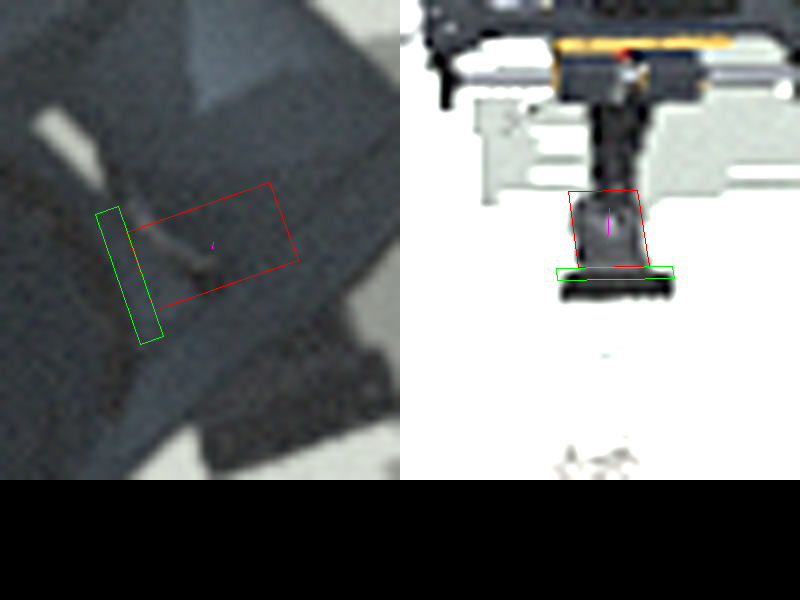

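Call:
move_arm(series="0 0 -40 0 0 0;0 0 -75 0 0 0;0 0 -75 0 0 0;0 0 -75 0 0 0", jaw=0.75)

```text
time: 6.98
position: [0.4784, -0.3434, 0.1034]
tool_rot: [0.592, 0.806, -0.0, 0.003]
ft_force: [-0.2, -0.3, 0.4]
grip_width: 0.0201
grip_force: 0.0
```

```bash
python3 - <<'E'
from ov import *
o=robot.get_obs();print(o['position'],o['grip_width'])
A=T(.477,-.342,197.5);P=o['position'];w=o['grip_width']/2;y=np.array([.954,.3,0])*w
p=robot.camera('side');c=proj(p,[.477,-.342,.05])[0]
cv2.imwrite('pics/e2.png',crop(p,adapter(A)+[([P,P+[0,0,-.022]],(255,0,255)),([P+y,P+y+[0,0,-.022]],(255,255,0)),([P-y,P-y+[0,0,-.022]],(255,255,0))],c,64,64,9))
E
```

```text
[ 0.4784 -0.3434  0.1034] 0.020139026525483487
```

View pics/e2.png

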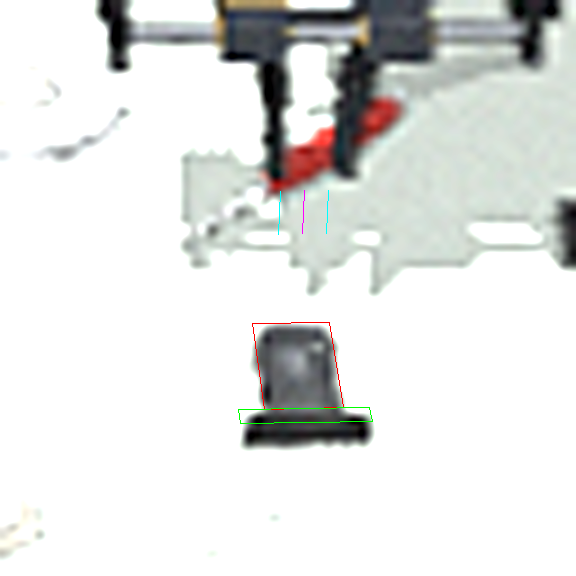

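Call:
move_arm(series="229 72 -80 0 0 0;229 72 -80 0 0 0;229 72 -80 0 0 0;229 72 -80 0 0 0;229 72 -80 0 0 0;229 72 -80 0 0 0;229 72 -80 0 0 0;229 72 -80 0 0 0", jaw=0.75)

```text
time: 7.7
position: [0.4763, -0.0995, 0.1809]
tool_rot: [0.59, 0.807, -0.0, -0.001]
ft_force: [-0.1, 0.1, 0.6]
grip_width: 0.0647
grip_force: 0.0
```

```bash
python3 - <<'E'
from ov import *
import pickle
o=robot.get_obs();print(o['position'],o['tool_rot'],o['grip_width'],o['q'],o['joint_velocities'])
P=o['position'];w=o['grip_width']/2;y=np.array([.954,.3,0])*w
out=np.zeros((600,800,3),np.uint8)
pp={}
for i,n in enumerate(('top','side')):
    p=robot.camera(n);pp[n]=p;c=proj(p,P)[0].round();print(n,c)
    out[:560,i*400:i*400+400]=crop(p,[([P,P+[0,0,-.022]],(255,0,255)),([P+y,P+y+[0,0,-.022]],(255,255,0)),([P-y,P-y+[0,0,-.022]],(255,255,0))],c,50,70,8)
cv2.imwrite('pics/e3.png',out);pickle.dump((o,pp),open('e3.pkl','wb'))
E
```

```text
[ 0.4763 -0.0995  0.1809] [ 0.59    0.8074 -0.0002 -0.0008] 0.06465730767276998 [-0.4361  0.3877  1.8048  0.      0.9507 -0.7449] [-0.0587  0.0308 -0.0274 -0.0184 -0.0206 -0.0138]
top [181. 229.]
side [263. 213.]
```

View pics/e3.png

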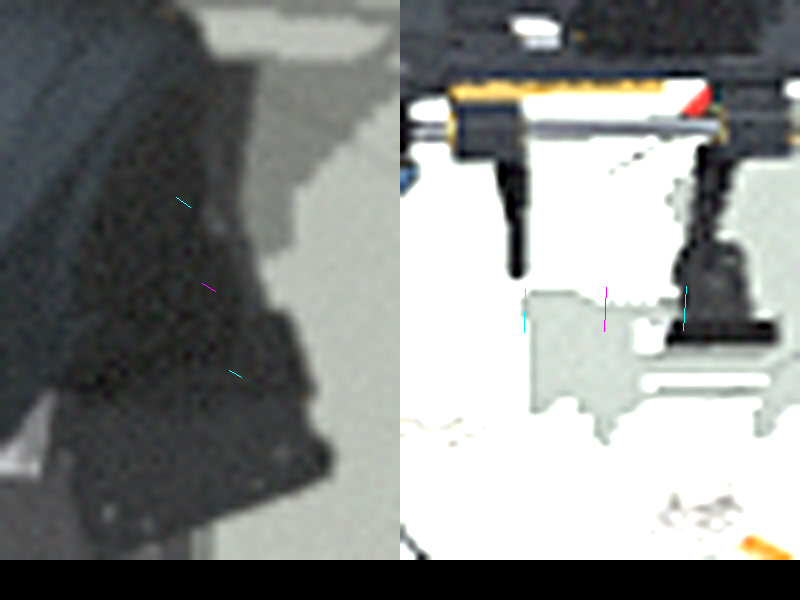

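```bash
python3 - <<'E'
from ov import *
import pickle
o,pp=pickle.load(open('e3.pkl','rb'))
from scipy.spatial.transform import Rotation as R
Q=R.from_quat(o['tool_rot']);P=o['position']
for n,c in(('top',(181,229)),('side',(263,213))):
  p=pp[n];x0,y0=c[0]-25,c[1]-35;f=lambda X:((proj(p,X)-[x0,y0]+.5)*8).round()
  for off in([0,0,0],[0,0,.03],[0,-.038,0]):
    for z in(-.048,-.1,-.15): print(n,off,z,f(Q.apply([(sx*.0375,-.095,z) for sx in(1,-1)])+P+off).tolist())
    print(' tips',f(Q.apply([(0,s*.033,.022) for s in(1,-1)])+P+off).tolist())
E
```

```text
top [0, 0, 0] -0.048 [[145.0, 575.0], [364.0, 498.0]]
top [0, 0, 0] -0.1 [[105.0, 569.0], [337.0, 488.0]]
top [0, 0, 0] -0.15 [[62.0, 563.0], [308.0, 477.0]]
 tips [[189.0, 205.0], [242.0, 378.0]]
top [0, 0, 0.03] -0.048 [[122.0, 572.0], [349.0, 492.0]]
top [0, 0, 0.03] -0.1 [[80.0, 566.0], [320.0, 481.0]]
top [0, 0, 0.03] -0.15 [[34.0, 559.0], [289.0, 470.0]]
 tips [[170.0, 192.0], [225.0, 370.0]]
top [0, -0.038, 0] -0.048 [[261.0, 571.0], [480.0, 494.0]]
top [0, -0.038, 0] -0.1 [[228.0, 565.0], [460.0, 484.0]]
top [0, -0.038, 0] -0.15 [[193.0, 559.0], [438.0, 473.0]]
 tips [[294.0, 202.0], [349.0, 375.0]]
side [0, 0, 0] -0.048 [[461.0, 241.0], [437.0, 132.0]]
side [0, 0, 0] -0.1 [[471.0, 129.0], [445.0, 24.0]]
side [0, 0, 0] -0.15 [[480.0, 17.0], [454.0, -85.0]]
 tips [[123.0, 332.0], [285.0, 329.0]]
side [0, 0, 0.03] -0.048 [[467.0, 177.0], [442.0, 70.0]]
side [0, 0, 0.03] -0.1 [[476.0, 63.0], [450.0, -41.0]]
side [0, 0, 0.03] -0.15 [[486.0, -52.0], [459.0, -153.0]]
 tips [[124.0, 273.0], [288.0, 270.0]]
side [0, -0.038, 0] -0.048 [[478.0, 187.0], [453.0, 83.0]]
side [0, -0.038, 0] -0.1 [[488.0, 77.0], [462.0, -25.0]]
side [0, -0.038, 0] -0.15 [[497.0, -34.0], [471.0, -132.0]]
 tips [[146.0, 279.0], [305.0, 276.0]]
```

Call:
move_arm(series="-229 -72 100 0 0 0;-229 -72 100 0 0 0;-229 -72 100 0 0 0;-229 -72 100 0 0 0;-229 -72 100 0 0 0;-229 -72 100 0 0 0;-229 -72 100 0 0 0;-229 -72 100 0 0 0")

```text
time: 8.47
position: [0.4754, -0.3467, 0.0784]
tool_rot: [0.594, 0.804, -0.0, -0.001]
ft_force: [0.6, 0.6, 0.1]
grip_width: 0.065
grip_force: 0.0
```

```bash
python3 d.py .477 -.342 .02 17.5
```

```text
check ty [0.9537 0.3007 0.    ] tz [ 0.  0. -1.]
d mm [ 3.9357  3.0292 58.4062] rot [-0.0762 -0.0906 -0.4392]
t 8.4667 pos [ 0.4754 -0.3467  0.0784] q [-0.8197  0.658   1.6338 -0.0007  0.8518 -1.117 ] f [0.5545 0.5622 0.0665] 0.0 0.06496344161690819
```

Call:
move_arm(series="1 1 35 0 0 0;1 1 60 0 0 0;1 1 64 0 0 0;1 1 68 0 0 0;1 1 72 0 0 0;1 1 72 0 0 0")

```text
time: 8.97
position: [0.4782, -0.3408, 0.0099]
tool_rot: [0.592, 0.806, -0.0, 0.0]
ft_force: [0.1, 0.1, 0.2]
grip_width: 0.0654
grip_force: 0.0
```

Call:
move_arm(series="0 0 3 0 0 0;0 0 6 0 0 0;0 0 6 0 0 0")

```text
time: 9.22
position: [0.4781, -0.3409, 0.0037]
tool_rot: [0.592, 0.806, -0.0, 0.0]
ft_force: [0.6, -0.2, -0.2]
grip_width: 0.0654
grip_force: 0.0
```

Call:
move_arm(series="0 0 2 0 0 0;0 0 4 0 0 0;0 0 4 0 0 0")

```text
time: 9.47
position: [0.4777, -0.3408, -0.0009]
tool_rot: [0.592, 0.806, 0.0, -0.0]
ft_force: [-0.3, 0.7, -0.2]
grip_width: 0.0653
grip_force: 0.0
```

Call:
move_arm(series="0 0 1 0 0 0;0 0 2 0 0 0;0 0 2 0 0 0")

```text
time: 9.72
position: [0.4777, -0.3408, -0.0029]
tool_rot: [0.592, 0.806, 0.0, -0.0]
ft_force: [-1.1, -0.5, -0.2]
grip_width: 0.0655
grip_force: 0.0
```

Call:
move_arm(series="0 0 1 0 0 0;0 0 2 0 0 0;0 0 2 0 0 0")

```text
time: 9.97
position: [0.4777, -0.3408, -0.0049]
tool_rot: [0.592, 0.806, 0.0, -0.0]
ft_force: [-0.1, -0.6, -0.5]
grip_width: 0.0648
grip_force: 0.0
```

Call:
move_arm(series="0 0 0 0 0 0;0 0 0 0 0 0;0 0 0 0 0 0;0 0 0 0 0 0;0 0 0 0 0 0;0 0 0 0 0 0;0 0 0 0 0 0;0 0 0 0 0 0", jaw=0, newtons=20)

```text
time: 10.63
position: [0.4778, -0.3409, -0.0047]
tool_rot: [0.592, 0.806, -0.0, 0.0]
ft_force: [-0.6, -0.3, 0.4]
grip_width: 0.0329
grip_force: 20.0
```

Call:
move_arm(series="0 0 -40 0 0 0;0 0 -80 0 0 0;0 0 -115 0 0 0;0 0 -115 0 0 0;0 0 -115 0 0 0")

```text
time: 11.05
position: [0.4791, -0.3421, 0.1127]
tool_rot: [0.592, 0.806, -0.0, 0.003]
ft_force: [-0.9, 0.1, -0.8]
grip_width: 0.0332
grip_force: 20.0
```

```bash
python3 d.py .459 .0185 .11 -96.2
```

```text
check ty [-0.108  -0.9942  0.    ] tz [-0. -0. -1.]
d mm [349.9974  88.9878   1.1456] rot [  0.3694   0.045  113.6493]
t 11.05 pos [ 0.4791 -0.3421  0.1127] q [-0.8098  0.6049  1.6183  0.      0.9129 -1.1144] f [-0.856   0.1394 -0.8134] 19.980431990115903 0.033209746690064476
```

Call:
move_arm(series="350 89 1 0 0 57;350 89 1 0 0 57;350 89 1 0 0 57;350 89 1 0 0 57;350 89 1 0 0 57;350 89 1 0 0 57;350 89 1 0 0 57;350 89 1 0 0 57")

```text
time: 11.72
position: [0.4588, -0.0244, 0.108]
tool_rot: [0.895, 0.446, -0.001, -0.001]
ft_force: [0.8, -1.2, -0.8]
grip_width: 0.0333
grip_force: 20.0
```

```bash
python3 d.py .459 .0185 .11 -96.2
```

```text
check ty [-0.108  -0.9942  0.    ] tz [-0. -0. -1.]
d mm [ 34.3459 -25.6327  -1.9247] rot [-0.156   0.1752 59.2335]
t 11.7167 pos [ 0.4588 -0.0244  0.108 ] q [-0.2971  0.4852  1.9354  0.0001  0.7249  0.348 ] f [ 0.7591 -1.2182 -0.8333] 19.97182320104912 0.033307162779934535
```

Call:
move_arm(series="30 -22 0 0 0 57;30 -22 0 0 0 57;30 -22 0 0 0 57;30 -22 0 0 0 57;30 -22 0 0 0 57;30 -22 0 0 0 57;30 -22 0 0 0 57;30 -22 0 0 0 57")

```text
time: 12.38
position: [0.4595, 0.011, 0.108]
tool_rot: [1.0, -0.031, -0.002, -0.0]
ft_force: [-0.6, -1.1, -1.1]
grip_width: 0.0329
grip_force: 20.0
```

Call:
move_arm(series="0 0 0 0 0 0;0 0 0 0 0 0")

```text
time: 12.55
position: [0.4599, 0.0109, 0.1084]
tool_rot: [1.0, -0.026, -0.001, -0.0]
ft_force: [-0.2, -0.3, 0.4]
grip_width: 0.0333
grip_force: 20.0
```

```bash
python3 d.py .459 .0185 .06 -96.2; python3 - <<'E'
from ov import *
o=robot.get_obs();P=o['position'];print(P[2]+.0047)
q=o['tool_rot'];yaw=np.degrees(2*np.arctan2(q[1],q[0])) # tool x yaw
ay=yaw-90  # tool y yaw ; adapter frame x: was 197.5 when tool y 17.5
A=T(P[0],P[1],ay+180);S=T(.459,.0185,-6.2);z=P[2]+.0047
print('adapter y dir',ay+270)
out=np.zeros((600,800,3),np.uint8)
for i,n in enumerate(('top','side')):
    p=robot.camera(n);c=proj(p,[.459,.0185,.08])[0]
    out[:480,i*400:i*400+400]=crop(p,adapter(A,z)+stand(S)[:2],c,50,60,8)
    for t in('drive_adapter','adapter_socket','riser_top'):
        for r in robot.tip_of(p,t)[:4]:
            if r['xyz'][1]>-.1: print(n,t,round(r['p'],2),np.array(r['xyz']))
cv2.imwrite('pics/f1.png',out)
E
```

```text
check ty [-0.108  -0.9942  0.    ] tz [-0. -0. -1.]
d mm [-1.1641 -7.5559 48.3714] rot [-0.0221  0.1678  3.2253]
t 12.55 pos [0.4599 0.0109 0.1084] q [-0.2201  0.4848  1.9345 -0.      0.7253  1.4027] f [-0.2267 -0.3283  0.43  ] 19.98100365512073 0.03333261911679957
0.11306425369662097
adapter y dir 177.02526404675237
top drive_adapter 0.76 [ 0.7057  0.0748 -0.0042]
top drive_adapter 0.44 [0.4607 0.0143 0.1076]
top adapter_socket 0.47 [0.7495 0.0914 0.0066]
top riser_top 0.74 [0.4581 0.0216 0.0492]
side drive_adapter 0.6 [0.7108 0.0798 0.0032]
side drive_adapter 0.44 [0.4648 0.0092 0.1136]
side adapter_socket 0.73 [0.744  0.0926 0.0078]
side adapter_socket 0.63 [0.4992 0.0067 0.1188]
side riser_top 0.72 [0.4568 0.0215 0.0567]
```

View pics/f1.png

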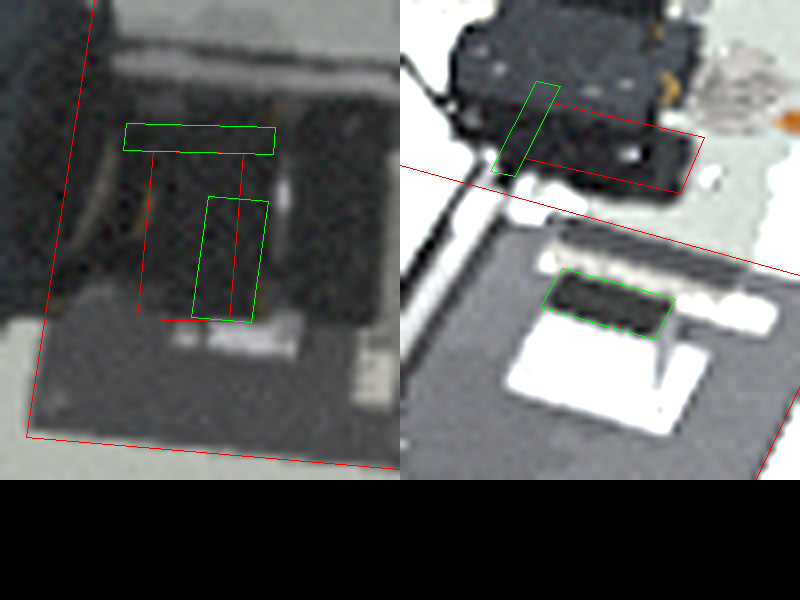

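Call:
move_arm(series="-1 -9 0 0 0 3.2;-1 -9 25 0 0 3.2;-1 -9 50 0 0 3.2;-1 -9 56 0 0 3.2;-1 -9 56 0 0 3.2;-1 -9 56 0 0 3.2")

```text
time: 13.45
position: [0.4606, 0.0197, 0.0535]
tool_rot: [0.998, -0.055, -0.0, -0.0]
ft_force: [0.1, -0.8, -1.0]
grip_width: 0.0331
grip_force: 20.0
```

```bash
python3 d.py .459 .0195 .0473 -96.2;python3 - <<'E'
from ov import *
for n in('top','side'):
    p=robot.camera(n)
    for t in('drive_adapter','adapter_socket'):
        for r in robot.tip_of(p,t)[:4]:
            if r['xyz'][1]>-.1 and r['xyz'][0]<.6: print(n,t,round(r['p'],2),np.array(r['xyz']))
E
```

```text
check ty [-0.108  -0.9942  0.    ] tz [-0. -0. -1.]
d mm [-1.5471  0.3341  6.2091] rot [-0.0052  0.0333 -0.1562]
t 13.45 pos [0.4606 0.0197 0.0535] q [-0.2005  0.5957  1.9698  0.0001  0.5766  1.4811] f [ 0.0823 -0.7573 -0.9795] 19.98085463361349 0.03308424467185874
side drive_adapter 0.66 [0.467  0.0159 0.0568]
```

Call:
move_arm(series="-3 0 2 0 0 0;-3 0 4 0 0 0;-3 0 5 0 0 0;-3 0 5 0 0 0")

```text
time: 14.08
position: [0.4573, 0.02, 0.0482]
tool_rot: [0.998, -0.055, -0.0, -0.0]
ft_force: [0.2, -0.5, -0.7]
grip_width: 0.0331
grip_force: 20.0
```

Call:
move_arm(series="0 0 1 0 0 0;0 0 1 0 0 0")

```text
time: 14.25
position: [0.4576, 0.02, 0.0473]
tool_rot: [0.998, -0.055, -0.0, -0.0]
ft_force: [-0.2, -0.8, -0.6]
grip_width: 0.0331
grip_force: 20.0
```

Call:
move_arm(series="0 0 1 0 0 0;0 0 1 0 0 0")

```text
time: 14.42
position: [0.4577, 0.02, 0.0472]
tool_rot: [0.998, -0.055, 0.0, 0.0]
ft_force: [-1.8, -0.7, 8.5]
grip_width: 0.0328
grip_force: 20.1
```

Call:
move_arm(series="0 0 0 0 0 0;0 0 0 0 0 0;0 0 0 0 0 0;0 0 0 0 0 0;0 0 0 0 0 0;0 0 0 0 0 0", jaw=0.7)

```text
time: 14.92
position: [0.4575, 0.02, 0.0463]
tool_rot: [0.998, -0.055, -0.0, -0.0]
ft_force: [0.5, 0.2, -0.2]
grip_width: 0.0592
grip_force: 0.0
```

Call:
move_arm(series="0 0 -30 0 0 0;0 0 -60 0 0 0;0 0 -100 0 0 0;0 0 -140 0 0 0;0 0 -180 0 0 0;0 0 -180 0 0 0;0 0 -180 0 0 0")

```text
time: 15.5
position: [0.4591, 0.0198, 0.2287]
tool_rot: [0.998, -0.055, 0.003, 0.0]
ft_force: [0.4, 0.6, 1.0]
grip_width: 0.0608
grip_force: 0.0
```

```bash
python3 d.py .623 .001 .23 -6.2 40;python3 - <<'E'
from ov import *
for n in('top','side'):
    p=robot.camera(n)
    for t in('drive_adapter','adapter_socket','mirror_bar','mirror_hinge'):
        for r in robot.tip_of(p,t)[:4]:
            if r['xyz'][1]>-.1 and r['xyz'][0]<.68: print(n,t,round(r['p'],2),np.array(r['xyz']))
E
```

```text
check ty [ 0.7616 -0.0827 -0.6428] tz [-0.639   0.0694 -0.766 ]
d mm [164.9432   0.5351  -0.3007] rot [ 31.5771 -31.6088 -86.073 ]
t 15.5 pos [0.4591 0.0198 0.2287] q [-0.2009  0.2779  1.815   0.      1.0424  1.4807] f [0.3684 0.557  0.982 ] 0.0 0.06083403947881794
top drive_adapter 0.57 [0.4578 0.0247 0.0505]
top adapter_socket 0.56 [0.5016 0.0138 0.058 ]
top mirror_bar 0.74 [ 0.6219 -0.0005  0.1408]
top mirror_hinge 0.78 [0.5347 0.0122 0.0362]
side drive_adapter 0.56 [0.4597 0.0162 0.0523]
side adapter_socket 0.53 [0.4948 0.0162 0.0609]
side mirror_bar 0.84 [ 0.6203 -0.0011  0.14  ]
side mirror_hinge 0.73 [0.5343 0.0073 0.0351]
```

```bash
python3 d.py .622 .0005 .22 -6.2
```

```text
check ty [ 0.9942 -0.108   0.    ] tz [ 0. -0. -1.]
d mm [165.9147   1.1695   5.3954] rot [ -0.0845   0.0696 -90.1639]
t 16.0 pos [0.4572 0.0201 0.2257] q [-0.2011  0.283   1.8175  0.      1.0428  1.4807] f [0.3886 0.2025 0.2268] 0.0 0.061131007830519224
```

Call:
move_arm(series="163 0 8 0 0 -57;163 0 8 0 0 -57;163 0 8 0 0 -57;163 0 8 0 0 -57;163 0 8 0 0 -57;163 0 8 0 0 -57;163 0 8 0 0 -57;163 0 8 0 0 -57")

```text
time: 16.67
position: [0.6196, 0.0019, 0.2174]
tool_rot: [0.903, 0.43, -0.001, -0.0]
ft_force: [0.2, 0.2, 0.8]
grip_width: 0.0612
grip_force: 0.0
```

```bash
python3 d.py .622 .0005 .22 -6.2
```

```text
check ty [ 0.9942 -0.108   0.    ] tz [ 0. -0. -1.]
d mm [ 0.4075  2.7863 -2.5884] rot [ -0.0891   0.0189 -32.8138]
t 16.6667 pos [0.6196 0.0019 0.2174] q [-0.177   0.5142  1.4389  0.      1.1901  0.5039] f [0.2486 0.176  0.7612] 0.0 0.061159874702344075
```

Call:
move_arm(series="1 2 0 0 0 -33;1 2 0 0 0 -33;1 2 0 0 0 -33;1 2 0 0 0 -33;1 2 0 0 0 -33;1 2 0 0 0 -33;1 2 0 0 0 -33")

```text
time: 17.25
position: [0.6216, 0.0015, 0.218]
tool_rot: [0.746, 0.666, -0.0, -0.0]
ft_force: [-0.1, -0.2, -0.0]
grip_width: 0.0611
grip_force: 0.0
```

```bash
python3 d.py .622 .0005 .117 -6.2; python3 - <<'E'
from ov import *
o=robot.get_obs();P=o['position'];S=T(.459,.0195,-6.2);u=np.array([.994,-.108,0])*o['grip_width']/2
tips=[P+s*u+[0,0,.008] for s in(1,-1)]
out=np.zeros((600,800,3),np.uint8)
for i,n in enumerate(('top','side')):
    p=robot.camera(n);c=proj(p,[.57,.01,.12])[0]
    L=stand(S)[1:2]+stand(S)[3:]+[([t,t+[0,0,.02]],(0,128,255)) for t in tips]
    out[:600,i*400:i*400+400]=crop(p,L,c,66,100,6)[:,:396] if 0 else cv2.resize(crop(p,L,c,66,100,6),(400,600))
cv2.imwrite('pics/g1.png',out)
E
```

```text
check ty [ 0.9942 -0.108   0.    ] tz [ 0. -0. -1.]
d mm [ -0.9401   0.5539 100.9864] rot [-0.0417 -0.0023 -0.2791]
t 17.25 pos [0.6216 0.0015 0.218 ] q [-0.1771  0.516   1.4336 -0.      1.1927 -0.064 ] f [-0.1338 -0.1574 -0.0133] 0.0 0.06106739285539871
```

View pics/g1.png

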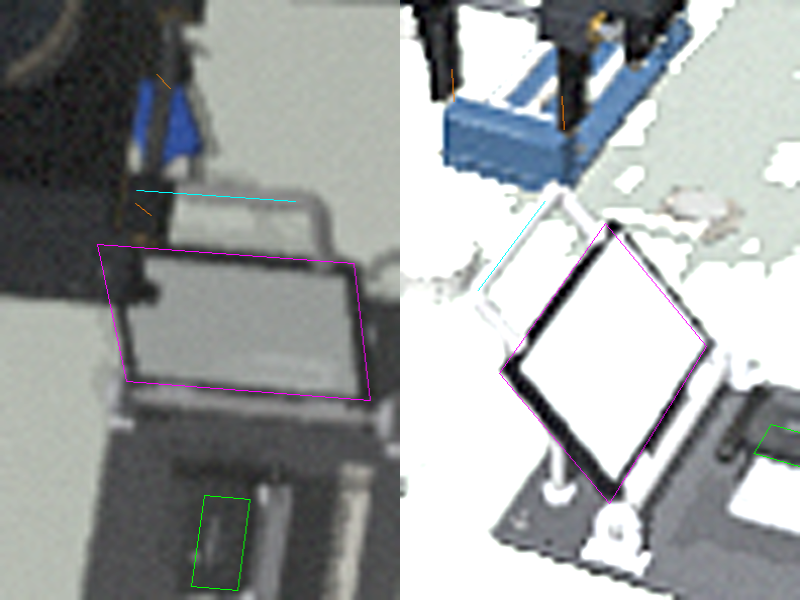

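Call:
move_arm(series="-1 1 35 0 0 0;-1 1 65 0 0 0;-1 1 85 0 0 0;-1 1 95 0 0 0;-1 1 101 0 0 0;-1 1 101 0 0 0;-1 1 101 0 0 0")

```text
time: 17.93
position: [0.6235, 0.0002, 0.1183]
tool_rot: [0.745, 0.667, 0.001, 0.001]
ft_force: [0.4, -0.1, 1.1]
grip_width: 0.0611
grip_force: 0.0
```

Call:
move_arm(series="0 0 0 0 0 0;0 0 0 0 0 0;0 0 0 0 0 0;0 0 0 0 0 0;0 0 0 0 0 0;0 0 0 0 0 0", jaw=0, newtons=20)

```text
time: 18.43
position: [0.6227, 0.0004, 0.1177]
tool_rot: [0.745, 0.667, 0.0, 0.0]
ft_force: [-0.1, -0.4, -0.6]
grip_width: 0.0291
grip_force: 0.0
```

Call:
move_arm(series="0 0 0 0 0 0;0 0 0 0 0 0;0 0 0 0 0 0;0 0 0 0 0 0;0 0 0 0 0 0")

```text
time: 18.85
position: [0.6229, 0.0003, 0.1174]
tool_rot: [0.745, 0.667, 0.0, 0.0]
ft_force: [0.9, 0.2, -0.3]
grip_width: 0.0092
grip_force: 20.0
```

Call:
move_arm(series="0 -2 -2 0 0 0;0 -6.5 -5 0 0 0;0 -11 -8.5 0 0 0;0 -17 -12.5 0 0 0;0 -23 -16 0 0 0;0 -29.5 -19 0 0 0;0 -35.5 -22 0 0 0;0 -42 -24.5 0 0 0")

```text
time: 19.52
position: [0.5812, 0.0057, 0.143]
tool_rot: [0.745, 0.667, 0.001, 0.001]
ft_force: [2.8, 4.6, 2.2]
grip_width: 0.0092
grip_force: 20.0
```

Call:
move_arm(series="0 -6.5 -2 0 0 0;0 -13.5 -4 0 0 0;0 -20 -5.5 0 0 0;0 -27 -7 0 0 0;0 -34 -8 0 0 0;0 -41 -8.5 0 0 0;0 -45 -8.5 0 0 0;0 -48 -8.5 0 0 0")

```text
time: 20.18
position: [0.532, 0.0116, 0.1509]
tool_rot: [0.745, 0.667, 0.001, -0.001]
ft_force: [1.1, 6.2, -0.8]
grip_width: 0.0089
grip_force: 20.0
```

Call:
move_arm(series="0 0 0 0 0 0;0 0 0 0 0 0;0 0 0 0 0 0")

```text
time: 20.43
position: [0.5322, 0.0116, 0.1509]
tool_rot: [0.745, 0.667, 0.0, -0.001]
ft_force: [1.4, 5.1, 2.1]
grip_width: 0.0093
grip_force: 20.0
```

```bash
python3 d.py .5336 .0114 .15 -6.2; python3 - <<'E'
from ov import *
u=np.array([.994,-.108])
for n in('top','side')*2:
    p=robot.camera(n)
    for t in('drive_adapter','adapter_socket','mirror_bar','mirror_hinge','magnet_plate','spindle_motor'):
        for r in robot.tip_of(p,t)[:4]:
            if r['xyz'][1]>-.25 and r['xyz'][0]<.68: print(n,t,round(r['p'],2),np.array(r['xyz']), 'stand x %.4f'%((np.array(r['xyz'])[:2]-[.459,.0195])@u))
E
```

```text
check ty [ 0.9942 -0.108   0.    ] tz [ 0. -0. -1.]
d mm [-0.0658  1.3791  0.8662] rot [-0.0507 -0.1189 -0.1982]
t 20.4333 pos [0.5322 0.0116 0.1509] q [-0.1894  0.4878  1.7253  0.0025  0.9296 -0.0793] f [1.4064 5.1275 2.0993] 20.034004747867584 0.009252372562363817
top drive_adapter 0.54 [0.4562 0.0242 0.0494] stand x -0.0033
top drive_adapter 0.48 [0.4562 0.0185 0.0494] stand x -0.0027
top adapter_socket 0.55 [0.4996 0.0146 0.0607] stand x 0.0409
top mirror_bar 0.6 [0.5327 0.0123 0.1769] stand x 0.0740
top mirror_hinge 0.78 [0.5331 0.0102 0.0363] stand x 0.0747
top magnet_plate 0.67 [0.5304 0.0157 0.1758] stand x 0.0714
top magnet_plate 0.63 [ 0.5836 -0.2122 -0.0027] stand x 0.1489
top spindle_motor 0.72 [ 0.4365 -0.1691 -0.0007] stand x -0.0020
side drive_adapter 0.73 [0.4622 0.0196 0.0524] stand x 0.0032
side adapter_socket 0.8 [0.4975 0.0157 0.059 ] stand x 0.0387
side adapter_socket 0.75 [0.5326 0.0113 0.1751] stand x 0.0740
side mirror_bar 0.92 [0.5324 0.0127 0.1752] stand x 0.0737
side mirror_hinge 0.64 [0.5335 0.0081 0.0306] stand x 0.0753
side spindle_motor 0.41 [ 0.4366 -0.1737 -0.0002] stand x -0.0014
top drive_adapter 0.62 [0.4567 0.0229 0.0502] stand x -0.0027
top adapter_socket 0.65 [0.5011 0.0136 0.0609] stand x 0.0425
top mirror_bar 0.64 [0.5305 0.0145 0.1721] stand x 0.0716
top mirror_hinge 0.59 [0.5347 0.0097 0.0363] stand x 0.0763
top magnet_plate 0.49 [ 0.5805 -0.2064  0.0007] stand x 0.1452
top spindle_motor 0.57 [ 0.433  -0.1694 -0.0034] stand x -0.0054
side drive_adapter 0.71 [0.4631 0.0201 0.0494] stand x 0.0040
side adapter_socket 0.76 [0.4964 0.0136 0.0589] stand x 0.0378
side mirror_bar 0.79 [0.5296 0.0109 0.175 ] stand x 0.0711
side mirror_hinge 0.65 [0.5332 0.0059 0.0326] stand x 0.0752
side spindle_motor 0.58 [ 0.4365 -0.1701 -0.0005] stand x -0.0019
```

Call:
move_arm(series="0 1 0 0 0 0;0 2 0 0 0 0;0 2 0 0 0 0;0 2 0 0 0 0;0 2 0 0 0 0;0 2 0 0 0 0;0 2 0 0 0 0;0 2 0 0 0 0")

```text
time: 22.5
position: [0.5343, 0.0113, 0.1509]
tool_rot: [0.745, 0.667, 0.0, -0.001]
ft_force: [1.2, 6.0, 2.6]
grip_width: 0.0091
grip_force: 20.0
```

```bash
python3 d.py .5336 .0114 .15 -6.2; python3 -c "
from rig import robot
print(robot.hand_in())"
```

```text
check ty [ 0.9942 -0.108   0.    ] tz [ 0. -0. -1.]
d mm [-0.0042 -0.6927  0.8947] rot [-0.0498 -0.1127 -0.1938]
t 22.5 pos [0.5343 0.0113 0.1509] q [-0.1892  0.4901  1.7203  0.0024  0.9323 -0.079 ] f [1.1997 6.0417 2.606 ] 20.03453403711319 0.009113110940727163
the job is handed in; nothing more can be done
None
```

I handed the job in at 22.5 s: the adapter lies released on the riser with its socket end to the mirror, and the mirror stands upright in the gripper at 20 N. The hand-in returned no verdict. By the cameras, the adapter is within about 4 mm of centre and the mirror within about 0.02 rad of upright. The fingertips sat about 30 mm higher than the reported tool position, so my first two grasps closed without taking hold of the adapter; I corrected for that offset from then on.

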